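# Stop check on a vial crimper's hand lever

## Task

The green-gripped vial crimper is clamped on its side for its stop check. With the backs of the fingers, push its green lever in until it comes up against its stop, let it spring all the way open, then push it in to the stop again and finish while holding it there, so that I can gauge the gap it leaves to the black fixed handle. Use no more than a hand's gentle push, do not pinch the lever or touch the fixed handle, and leave the blue crimper and everything else on the bench alone: nothing is to be picked up or shifted.

Things in the scene. Friction and masses are not known exactly. Their poses are not given: they have to be found in the camera images.
- green_lever (a joint): Hand lever of the green crimper: hinge with a vertical axis. 0 = fully open (where its spring keeps it), grows as the lever is pushed in towards the black fixed handle, 0.30 rad = against the stop screw, where the two grips stand parallel with 15 mm between them (a rigid stop: it cannot reach the handle). The spring pushes back at the press point with about 3 N when open and 7 N at the stop.
- green_press (a point): Press point on the green lever: on the outer face (away from the fixed handle) of its green grip, at mid height, 95 mm above the bench; it moves with the lever. Its y axis points horizontally into the lever, the way it is pushed; x runs along the lever towards the pivot; z is up. The grip is 110 mm long (54 mm on from here to its free end), 16 mm thick along y, 24 mm high, with free air below it.
- green_pivot (a point): Pivot pin of the green lever at the lever's mid height, fixed. From the press point it lies 155 mm along +x and 8 mm along +y of that point's frame. Seen from above, the lever turns clockwise about it as it goes in, by the joint's value. At least 80 mm of bench outside the open grip is free for the fingers and gripper.
- green_holder: Grey bench holder of the green crimper, fixed. Origin on the bench under the crimper's head; base plate 130 x 110 x 14 mm, highest point 127 mm at its clamp. The two handles run from the head along the holder's -x (towards the robot, more or less); the lever is on its -y side and goes in along +y.
- green_handle: Steel head and black-gripped fixed handle of the green crimper, clamped in the holder and with the same frame (origin on the bench under the head). The handle lies along y = 0 from the head to x = -187 mm, 18 mm thick, its centre line 95 mm above the bench; the head is 38 mm in diameter, its jaws point to +y.
- blue_lever (a joint): Hand lever of the blue-gripped crimper, same make and size in a holder of its own; 0 = open. To be left alone. Either crimper may stand on the robot's left or right.
- blue_holder: Grey bench holder of the blue crimper, fixed; same sizes and axes as the green one's.
- vial_a: Glass vial with aluminium cap, 23 mm in diameter, 75 mm tall, standing near the jaws of the green crimper. Origin under its base. Loose, to be left alone.
- vial_b: The same kind of vial, standing near the jaws of the blue crimper. To be left alone.
- amber_bottle: Amber glass bottle with white cap, 72 mm in diameter, 190 mm tall, on the left of the bench. Origin under its base. To be left alone.
- dropper_bottle: Small amber dropper bottle with orange bulb, 42 mm in diameter, 131 mm tall, between and beyond the crimpers. Origin under its base. To be left alone.
- petri_dish: Covered glass Petri dish, 100 mm in diameter, 18 mm high, near the robot. Origin under its centre. To be left alone.
- screwdriver: Screwdriver with orange handle, 170 mm long, lying near the robot. To be left alone.
- glass_jar: Clear glass jar with white lid, 68 mm in diameter, 85 mm tall, far right. Origin under its base. To be left alone.

How it is judged:
By the outcome, as a careful person would: the job done as asked, in the order asked, and still so for the second after the job is handed in, while the arm keeps its last pose, push and grip.
It also fails if it takes over 42 s, if anything falls off the work surface, if the arm or the gripper's body presses on something with over 40 N, if the wrist force passes 120 N, or if a joint passes its speed limit or range.

## Robot

A 6-joint arm with a two-finger parallel gripper is mounted at the origin on the work surface. World frame = base frame: x ahead of the robot, y to its left, z up, the work surface at z = 0. Lengths are in mm, angles in rad, forces in N, time in s.
With the tool pointing down it reaches from about 275 to 775 mm from the base axis. Payload 14.6 kg.
Tool frame: the origin (TCP) lies on the centre line of the jaws, within the pads' length; the fingertips stand 8 mm ahead of it and the grasp point (between the pads) lies 11 mm behind it; z points along the fingers, x is the direction in which the jaws open and shut, and the axes are right-handed (so a half turn about z gives the same grasp; the last joint's range is limited). The gripper opens to 85 mm and grips with 20 to 120 N. Pads are 22 mm wide; open, the fingers measure 114 mm over their backs; the gripper's body (76 mm by 85 mm) begins 54 mm behind the grasp point. The pads swing forward as they close: fully open they stand 13 mm farther back than shut.
Start: joints at [-1.43, 0.263, -0.048, 1.259, 0, 1.415], TCP at [153.034, -502.204, 239.278] pointing down, gripper open.
Joint ranges: [-2.65, 2.65], [-0.89, 1.7], [-1.18, 1.37], [-2.13, 2.11], [-1.35, 1.29], [-3.14, 3.14]. Speed limits (rad/s): [1.89, 1.89, 2.57, 2.79, 3.14, 3.14].

## Interface

Orientations are given as a rotation vector (axis times angle).
In Python, from rig import manip, eyes gives the robot as it stands. The module is installed in compiled form; this text tells all that it offers.
- The arm moves only by the shell command python3 -m handwheel 'ROWS' [FORCE]. ROWS is JSON, a list of rows, each an object with "turn": the turn, a rotation vector about the tool's x, y, z in units of 0.12 rad (1.0 is 0.12 rad), a list of three; "dp": the shift along the tool's x, y, z in units of 0.03 m (1.0 is 0.03 m), a list of three; "claw": the opening, from 0 (shut) to 1 (fully open). In form: [{"turn": [rx, ry, rz], "dp": [x, y, z], "claw": claw}, ...]. A call has exactly 8 rows; each row shifts and turns the pose as measured when the row begins, along the tool's axes as they then stand; what a row does not reach is not made up. A row lasts 1/12 s, in which the tool goes at most 41.7 mm and 7.16 degrees, less where a joint would pass 70% of its speed; a pose out of reach is approached as far as the arm can. A call with a number of a shift or a turn outside -1 to 1 is refused whole. A call with a gripper value outside its range is refused whole. The fingers move at their own pace and stop on an object; FORCE is the grip in N (left out, the last holds). Time passes only in rows, so rows that do not move let the fingers close, or fill a call up. It gives the time, the measured TCP pose, the force and the opening at its end, in the units of the state.
- manip.observe(): the state, without advancing time (a new reading comes with each control period).
- eyes.snapshot(name): name is "side" or "top"; returns a dict with "color" (420x560x3 uint8, red, green, blue), "fx", "fy", "cx", "cy" (pixels), "pose" (4x4, takes a point from camera to world coordinates). Camera axes: x right, y up, looking along -z (the intrinsics and any distortion apply to the point x, -y, -z); pixel columns grow to the right and rows downward; lengths in mm; the calibration is good to about 2 mm. A picture is of the moment at which its call begins. There is no depth.
- manip.hand_in(): hands the job in, once; it reports no verdict.
The state is a dict: "clock": time; "joint_positions": joint angles; "qvel": joint speeds; "joint_efforts": joint torques, N m; "position": TCP position; "tcp_rot": TCP orientation; "force": force on the tool from outside, world axes, zero at the start; "moment": the same for the moment, N m; "grip_width": finger opening in mm.
Only numpy, scipy, OpenCV 4.12 (cv2) and the standard library are available. Lean on these libraries where they do the work, as an engineer would, in place of code of your own. Each camera call takes 0.05 s, during which the arm holds its last target. There are 200 camera calls.

## Working session

There is one attempt and no reset: what is moved stays moved. The work goes in short steps, Python scripts to look and compute and a shell command to move; the robot and the scene stay as the last step left them, time stands still between calls to the robot, and variables do not carry over. Pictures are saved under pics/ and viewed, about 8 in all and at most 12, crops included, and the job is handed in when it is done.

```bash
mkdir -p pics; cat > h.py <<'E'
import numpy as np, cv2
from rig import manip, eyes
from scipy.spatial.transform import Rotation as R
def snap(n,f):
    s=eyes.snapshot(n); cv2.imwrite(f'pics/{f}.png',cv2.cvtColor(s['color'],cv2.COLOR_RGB2BGR)); np.save(f'pics/{f}.npy',s,allow_pickle=True); return s
def ray(s,u,v):
    P=np.array(s['pose']); d=P[:3,:3]@np.array([(u-s['cx'])/s['fx'],-(v-s['cy'])/s['fy'],-1]); return P[:3,3],d
def onz(s,u,v,z):
    o,d=ray(s,u,v); return o+d*(z-o[2])/d[2]
def proj(s,p):
    P=np.array(s['pose']); q=P[:3,:3].T@(np.array(p)-P[:3,3]); return s['cx']+s['fx']*q[0]/-q[2], s['cy']+s['fy']*q[1]/q[2]
E
python3 - <<'E'
from h import *
for n in('top','side'):
    s=snap(n,n+'0'); print({k:v for k,v in s.items() if k!='color'})
print(manip.observe())
E
```

```text
{'fx': 500.96948599991384, 'fy': 500.96948599991384, 'cx': 282.1968130355285, 'cy': 212.24573277707856, 'pose': array([[-3.71586367e-03,  9.91032437e-01, -1.33569836e-01,
         3.79662541e+02],
       [-9.99989297e-01, -3.31437619e-03,  3.22804609e-03,
         4.59686000e+01],
       [ 2.75639770e-03,  1.33580401e-01,  9.91034146e-01,
         1.50013503e+03],
       [ 0.00000000e+00,  0.00000000e+00,  0.00000000e+00,
         1.00000000e+00]])}
{'fx': 466.38820452204106, 'fy': 466.38820452204106, 'cx': 284.0220524159298, 'cy': 213.37593600642396, 'pose': array([[-8.30346776e-01,  3.51598789e-01, -4.32322244e-01,
         3.88368839e+01],
       [-5.57246773e-01, -5.23196070e-01,  6.44780510e-01,
         7.83878390e+02],
       [ 5.14747299e-04,  7.76301593e-01,  6.30361461e-01,
         8.08497162e+02],
       [ 0.00000000e+00,  0.00000000e+00,  0.00000000e+00,
         1.00000000e+00]])}
{'clock': 0.1, 'joint_positions': array([-1.43030971e+00,  2.63490613e-01, -4.88181624e-02,  1.25943641e+00,
       -4.05759131e-05,  1.41552120e+00]), 'qvel': array([ 0.00128227, -0.0010704 ,  0.00207169, -0.00011649,  0.00034482,
       -0.00182057]), 'joint_efforts': array([ 3.17923405e-03, -6.38578749e+01,  3.85062075e+01,  9.99175332e-03,
       -1.41955838e-04,  7.93637753e-06]), 'position': array([ 152.98509615, -501.97584893,  238.88544733]), 'tcp_rot': array([-2.52398791e+00,  1.86949749e+00,  1.09127421e-03]), 'force': array([0.52224351, 0.61990477, 0.05755514]), 'moment': array([-0.02510061, -0.00532313,  0.00205188]), 'grip_width': 85.66604718994667}
```

View pics/top0.png

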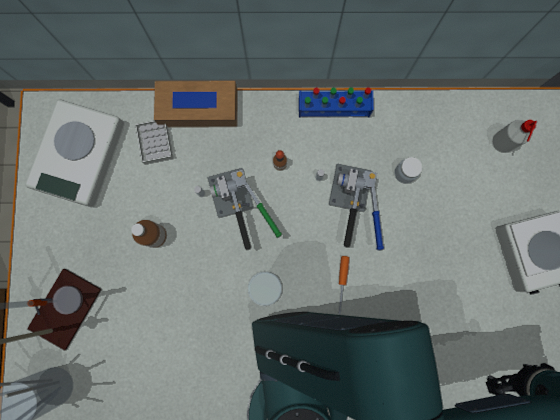

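View pics/side0.png

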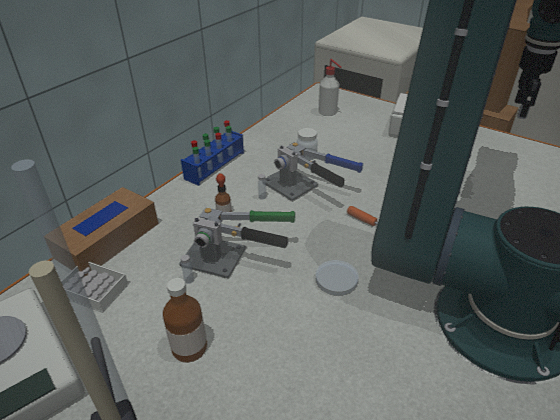

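The top view shows the green crimper on the left, with its grip from about (257,204) to (281,237) and its black handle from (236,210) to (248,248). The blue crimper is on the right, from (345,165) to (380,248). The side view shows the green grip at (250–295, 216).

```bash
cat >> h.py <<'E'
def rect(s,mask,z,box):
    m=np.zeros(mask.shape,np.uint8); x0,y0,x1,y1=box; m[y0:y1,x0:x1]=mask[y0:y1,x0:x1]
    v,u=np.nonzero(m); P=np.array([onz(s,a,b,z)[:2] for a,b in zip(u,v)],np.float32)
    (c,wh,a)=cv2.minAreaRect(P); bp=cv2.boxPoints((c,wh,a)); e=[(bp[i]+bp[(i+1)%4])/2 for i in range(4)]
    d=[e[0]-e[2],e[1]-e[3]]; k=int(np.linalg.norm(d[1])>np.linalg.norm(d[0])); 
    ax=d[k]*np.sign(d[k][0]); L=np.linalg.norm(ax)
    return len(u),np.array(c),ax/L,L,min(wh),P
def green(s):
    h=cv2.cvtColor(s['color'],cv2.COLOR_RGB2HSV); return ((h[...,0]>45)&(h[...,0]<80)&(h[...,1]>120)&(h[...,2]>40)).astype(np.uint8)
def dark(s): return (s['color'].max(2)<45).astype(np.uint8)
E
python3 - <<'E'
from h import *
s=np.load('pics/top0.npy',allow_pickle=True).item()
for nm,m,z,b in(('green',green(s),101,(245,190,295,245)),('black',dark(s),101,(225,200,256,255))):
    n,c,ax,L,w,P=rect(s,m,z,b); print(nm,n,c,ax,np.degrees(np.arctan2(ax[1],ax[0])),L,w, 'mean',P.mean(0))
t=np.load('pics/side0.npy',allow_pickle=True).item()
# side view: green ray lines
m=green(t); v,u=np.nonzero(m[205:230,240:300]); u+=240; v+=205
print(len(u),u.min(),u.max(),v.min(),v.max(),u.mean(),v.mean(),'z95',onz(t,u.mean(),v.mean(),95))
i=cv2.resize(cv2.imread('pics/top0.png')[150:260,180:300],None,fx=6,fy=5); cv2.imwrite('pics/c.png',i)
E
```

```text
green 194 [547.30377197  79.73223877] [0.8391507 0.543899 ] 32.949455 107.49815 15.641420364379883 mean [547.33246  79.80413]
black 196 [518.69830322 152.67681885] [0.96905345 0.24685095] 14.291245 107.534706 15.670105934143066 mean [519.75226 152.60083]
55 250 293 211 215 270.74545454545455 212.16363636363636 z95 [557.61412427  68.20201888  95.        ]
```

View pics/c.png

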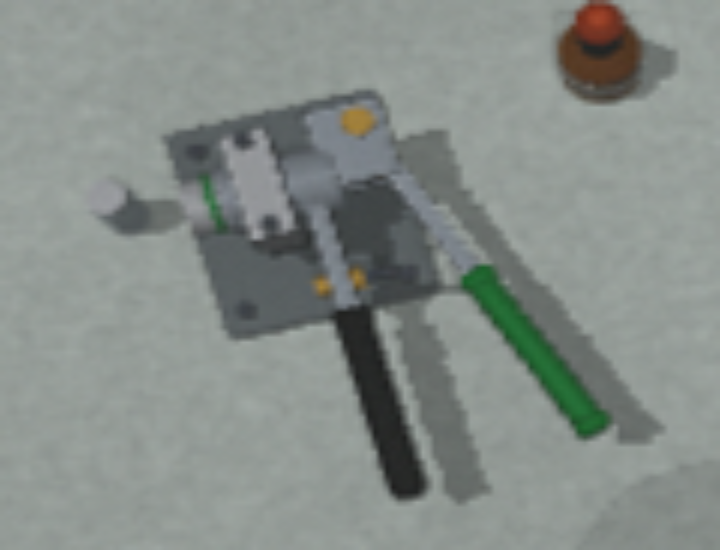

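The lever points 33.0° from world x and the handle about 15°, so they differ by about 0.30 rad, as expected for open. The grip measures 107 x 16 mm, and the side-view ray meets it at z≈106, which is its top face. I'll shut the fingers and turn the tool so its x axis lies along the push direction (123°), keeping joint 6 away from its limit.

```bash
T='{"turn":[0,0,-1],"dp":[0,0,0],"claw":0}'; python3 -m handwheel '[{"turn":[0,0,-1],"dp":[0,0,0],"claw":0},{"turn":[0,0,-1],"dp":[0,0,0],"claw":0},{"turn":[0,0,-1],"dp":[0,0,0],"claw":0},{"turn":[0,0,-1],"dp":[0,0,0],"claw":0},{"turn":[0,0,-1],"dp":[0,0,0],"claw":0},{"turn":[0,0,-1],"dp":[0,0,0],"claw":0},{"turn":[0,0,-1],"dp":[0,0,0],"claw":0},{"turn":[0,0,-1],"dp":[0,0,0],"claw":0}]' 20
python3 -m handwheel '[{"turn":[0,0,-1],"dp":[0,0,0],"claw":0},{"turn":[0,0,-1],"dp":[0,0,0],"claw":0},{"turn":[0,0,-1],"dp":[0,0,0],"claw":0},{"turn":[0,0,-1],"dp":[0,0,0],"claw":0},{"turn":[0,0,-1],"dp":[0,0,0],"claw":0},{"turn":[0,0,-1],"dp":[0,0,0],"claw":0},{"turn":[0,0,-1],"dp":[0,0,0],"claw":0},{"turn":[0,0,-1],"dp":[0,0,0],"claw":0}]'
cat >> h.py <<'E'
def st():
    o=manip.observe(); r=R.from_rotvec(o['tcp_rot']).as_matrix()
    print('t',round(o['clock'],2),'p',o['position'].round(1),'xang',np.degrees(np.arctan2(r[1,0],r[0,0])).round(1),'zax',r[:,2].round(3),'F',o['force'].round(1),'q',o['joint_positions'].round(2),'w',round(o['grip_width'],1)); return o,r
def to(p,ang):
    o,r=st(); d=r.T@(np.array(p)-o['position'])/30; print('dp units',d.round(2),'turnz units',round(-((ang-np.degrees(np.arctan2(r[1,0],r[0,0]))+180)%360-180)*np.pi/180/.12,2),
     'tilt units',(R.from_matrix(r.T@np.array([[np.cos(np.radians(ang)),np.sin(np.radians(ang)),0],[np.sin(np.radians(ang)),-np.cos(np.radians(ang)),0],[0,0,-1.]])).as_rotvec()/.12).round(2))
E
python3 -c "
from h import *
to([575,35,239],123)"
```

```text
clock: 0.77
position: [152.8, -500.6, 236.5]
tcp_rot: [-3.105, 0.439, 0.003]
force: [1.1, -1.0, -0.6]
grip_width: 0.0
clock: 1.43
position: [152.6, -499.2, 234.2]
tcp_rot: [-2.93, -1.101, -0.004]
force: [-0.2, -0.1, -0.0]
grip_width: -0.0
t 1.43 p [ 152.6 -499.2  234.2] xang 41.2 zax [-0.002  0.012 -1.   ] F [-0.2 -0.1 -0. ] q [-1.43  0.27 -0.06  1.26  0.   -0.58] w -0.0
dp units [22.32 -4.13  0.03] turnz units -11.9 tilt units [ -0.03  -0.1  -11.9 ]
```

```bash
python3 -m handwheel '[{"turn":[0,0,-1],"dp":[0,0,0],"claw":0},{"turn":[0,0,-1],"dp":[0,0,0],"claw":0},{"turn":[0,0,-1],"dp":[0,0,0],"claw":0},{"turn":[0,0,-1],"dp":[0,0,0],"claw":0},{"turn":[0,0,-1],"dp":[0,0,0],"claw":0},{"turn":[0,0,-1],"dp":[0,0,0],"claw":0},{"turn":[0,0,-1],"dp":[0,0,0],"claw":0},{"turn":[0,0,-1],"dp":[0,0,0],"claw":0}]' 
python3 -m handwheel '[{"turn":[0,0,-1],"dp":[0,0,0],"claw":0},{"turn":[0,0,-1],"dp":[0,0,0],"claw":0},{"turn":[0,0,-1],"dp":[0,0,0],"claw":0},{"turn":[0,0,-0.9],"dp":[0,0,0],"claw":0},{"turn":[0,0,0],"dp":[0.3,0.9,-0.1],"claw":0},{"turn":[0,0,0],"dp":[0.3,0.9,-0.1],"claw":0},{"turn":[0,0,0],"dp":[0.3,0.9,-0.1],"claw":0},{"turn":[0,0,0],"dp":[0.3,0.9,-0.1],"claw":0}]'
python3 -c "
from h import *
to([575,35,239],123)"
```

```text
clock: 2.1
position: [152.4, -497.8, 231.9]
tcp_rot: [-2.043, -2.37, -0.018]
force: [-0.5, 0.5, 0.4]
grip_width: 0.3
clock: 2.77
position: [216.4, -403.6, 242.1]
tcp_rot: [-1.401, -2.796, -0.029]
force: [1.2, 0.2, 0.0]
grip_width: -0.3
t 2.77 p [ 216.4 -403.6  242.1] xang 126.8 zax [-0.004  0.023 -1.   ] F [1.2 0.2 0. ] q [-1.26  0.16 -0.17  1.26  0.   -1.9 ] w -0.3
dp units [ 4.54 18.33  0.39] turnz units 0.55 tilt units [ 0.08 -0.18  0.55]
```

```bash
python3 -m handwheel '[{"turn":[0,0,0.1],"dp":[0.3,1,0],"claw":0},{"turn":[0,0,0.1],"dp":[0.3,1,0],"claw":0},{"turn":[0,0,0.1],"dp":[0.3,1,0],"claw":0},{"turn":[0,0,0.1],"dp":[0.3,1,0],"claw":0},{"turn":[0,0,0.1],"dp":[0.3,1,0],"claw":0},{"turn":[0,0,0],"dp":[0.3,1,0],"claw":0},{"turn":[0,0,0],"dp":[0.3,1,0],"claw":0},{"turn":[0,0,0],"dp":[0.3,1,0],"claw":0}]'
python3 -c "
from h import *
to([575,35,239],123)"
```

```text
clock: 3.43
position: [377.3, -197.3, 245.7]
tcp_rot: [-1.492, -2.746, -0.03]
force: [0.6, -0.2, 0.2]
grip_width: -0.2
t 3.43 p [ 377.3 -197.3  245.7] xang 123.0 zax [-0.005  0.024 -1.   ] F [ 0.6 -0.2  0.2] q [-0.68  0.1  -0.24  1.25  0.02 -1.26] w -0.2
dp units [2.91 9.74 0.38] turnz units -0.0 tilt units [ 0.08 -0.19 -0.01]
```

```bash
python3 -m handwheel '[{"turn":[0.1,-0.1,0],"dp":[0.3,1,0],"claw":0},{"turn":[0,-0.1,0],"dp":[0.3,1,0],"claw":0},{"turn":[0,0,0],"dp":[0.3,1,0],"claw":0},{"turn":[0,0,0],"dp":[0.3,1,0],"claw":0},{"turn":[0,0,0],"dp":[0.3,1,0],"claw":0},{"turn":[0,0,0],"dp":[0.3,1,0],"claw":0},{"turn":[0,0,0],"dp":[0.3,1,0],"claw":0},{"turn":[0,0,0],"dp":[0.3,1,0],"claw":0}]'
python3 -c "
from h import *
to([575,35,180],123)"
```

```text
clock: 4.1
position: [544.8, 6.7, 244.5]
tcp_rot: [-1.498, -2.76, 0.007]
force: [0.3, -1.3, 0.3]
grip_width: 0.3
t 4.1 p [544.8   6.7 244.5] xang 123.0 zax [-0.003 -0.003 -1.   ] F [ 0.3 -1.3  0.3] q [-0.14  0.3   0.02  1.29 -0.   -0.71] w 0.3
dp units [0.24 1.37 2.14] turnz units 0.0 tilt units [-0.04  0.01  0.  ]
```

```bash
python3 -m handwheel '[{"turn":[0,0,0],"dp":[0.1,0.7,0.3],"claw":0},{"turn":[0,0,0],"dp":[0.1,0.6,0.6],"claw":0},{"turn":[0,0,0],"dp":[0,0,1],"claw":0},{"turn":[0,0,0],"dp":[0,0,1],"claw":0},{"turn":[0,0,0],"dp":[0,0,0.5],"claw":0},{"turn":[0,0,0],"dp":[0,0,0],"claw":0},{"turn":[0,0,0],"dp":[0,0,0],"claw":0},{"turn":[0,0,0],"dp":[0,0,0],"claw":0}]'
python3 - <<'E'
from h import *
to([575,35,88],123)
t=snap('side','side1'); s=snap('top','top1')
a=cv2.resize(cv2.imread('pics/side1.png')[110:310,150:350],(600,600)); cv2.imwrite('pics/c1.png',a)
print('tip px',proj(t,manip.observe()['position']+[0,0,-8]))
E
```

```text
clock: 4.77
position: [578.3, 41.0, 136.4]
tcp_rot: [-1.486, -2.764, 0.007]
force: [-0.1, -0.2, -0.9]
grip_width: -0.2
t 4.77 p [578.3  41.  136.4] xang 123.5 zax [-0.005 -0.002 -1.   ] F [-0.1 -0.2 -0.9] q [-0.07  0.41 -0.11  1.05 -0.   -0.65] w -0.2
dp units [-0.11 -0.19  1.61] turnz units 0.07 tilt units [-0.05 -0.01  0.07]
tip px (np.float64(269.8399635833669), np.float64(192.47469157564154))
```

View pics/c1.png

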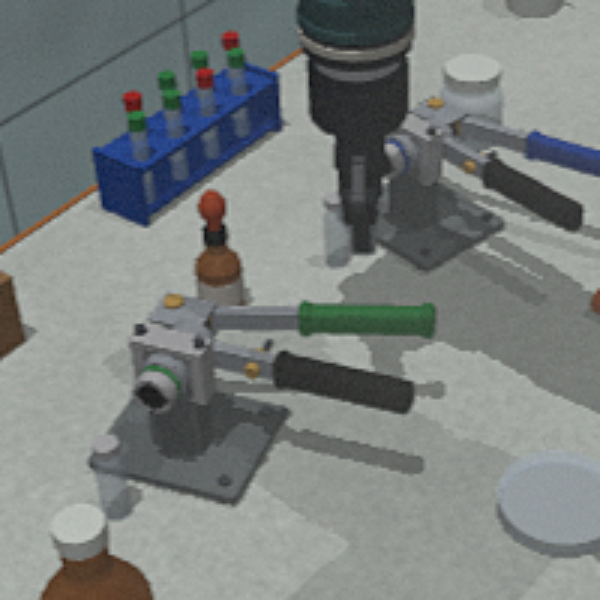

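The view shows the gripper on the outer side of the green lever, clear of everything. The fingertip at about px (271,193) matches the predicted (270,192). Next I'll descend beside the lever.

```bash
python3 -m handwheel '[{"turn":[0,0,0],"dp":[0,-0.1,0.4],"claw":0},{"turn":[0,0,0],"dp":[0,-0.1,0.4],"claw":0},{"turn":[0,0,0],"dp":[0,0,0.3],"claw":0},{"turn":[0,0,0],"dp":[0,0,0.3],"claw":0},{"turn":[0,0,0],"dp":[0,0,0],"claw":0},{"turn":[0,0,0],"dp":[0,0,0],"claw":0},{"turn":[0,0,0],"dp":[0,0,0],"claw":0},{"turn":[0,0,0],"dp":[0,0,0],"claw":0}]'
python3 - <<'E'
from h import *
u=np.array([-.544,.839]);a=np.array([.839,.544])
p=np.array([550.8,72.4])-14.5*u
to([*p,88],123)
E
```

```text
clock: 5.53
position: [577.7, 36.6, 99.8]
tcp_rot: [1.486, 2.759, 0.001]
force: [-0.4, -1.3, -0.4]
grip_width: -0.4
t 5.53 p [577.7  36.6  99.8] xang 123.4 zax [ 0.007 -0.003 -1.   ] F [-0.4 -1.3 -0.4] q [-0.08  0.42 -0.19  0.95 -0.   -0.66] w -0.4
dp units [ 1.01 -0.1   0.39] turnz units 0.06 tilt units [0.04 0.05 0.06]
```

```bash
python3 -m handwheel '[{"turn":[0,0,0],"dp":[0,-0.1,0.3],"claw":0},{"turn":[0,0,0],"dp":[0.2,0,0.2],"claw":0},{"turn":[0,0,0],"dp":[0.2,0,0],"claw":0},{"turn":[0,0,0],"dp":[0.2,0,0],"claw":0},{"turn":[0,0,0],"dp":[0.1,0,0],"claw":0},{"turn":[0,0,0],"dp":[0.1,0,0],"claw":0},{"turn":[0,0,0],"dp":[0,0,0],"claw":0},{"turn":[0,0,0],"dp":[0,0,0],"claw":0}]'
cat >> h.py <<'E'
u0=np.array([-.544,.839]); piv=np.array([676.5,163.5])
def rep():
    o,r=st(); p=o['position'][:2]; x=r[:2,0]/np.linalg.norm(r[:2,0])
    # lever angle if contact: distance of finger-back face from pivot line
    d=p-piv; L=np.hypot(*d)
    ph=np.degrees(np.arctan2(-d[1],-d[0]))-np.degrees(np.arcsin(22.5/L)) # centre line angle when face 22.5 out
    phi=np.radians(ph); print('implied lever dir',ph.round(2),'joint',round(np.radians(33-ph),3),'dist along',(-d@[np.cos(phi),np.sin(phi)]).round(1),'push F',round(float(-o['force'][:2]@x),2),'face ang err',(np.degrees(np.arctan2(x[1],x[0]))-90-ph).round(1))
E
python3 -c "
from h import *
rep()"
```

```text
clock: 6.2
position: [560.3, 57.7, 83.9]
tcp_rot: [1.484, 2.759, 0.002]
force: [-0.5, 0.4, 1.0]
grip_width: -0.2
t 6.2 p [560.3  57.7  83.9] xang 123.5 zax [ 0.008 -0.003 -1.   ] F [-0.5  0.4  1. ] q [-0.04  0.41 -0.26  0.89 -0.   -0.62] w -0.2
implied lever dir 34.1 joint -0.019 dist along 155.5 push F -0.6 face ang err -0.6
```

```bash
python3 -m handwheel '[{"turn":[0,0,0],"dp":[0.1,0,-0.1],"claw":0},{"turn":[0,0,0],"dp":[0.1,0,-0.1],"claw":0},{"turn":[0,0,0.3],"dp":[0.2,0,0],"claw":0},{"turn":[0,0,0.3],"dp":[0.2,-0.05,0],"claw":0},{"turn":[0,0,0.3],"dp":[0.2,0,0],"claw":0},{"turn":[0,0,0.3],"dp":[0.2,-0.05,0],"claw":0},{"turn":[0,0,0.3],"dp":[0.2,0,0],"claw":0},{"turn":[0,0,0],"dp":[0.1,0,0],"claw":0}]'
python3 -c "
from h import *
rep()"
```

```text
clock: 6.87
position: [540.3, 87.5, 92.2]
tcp_rot: [1.738, 2.595, -0.004]
force: [3.4, -6.3, -4.6]
grip_width: 0.1
t 6.87 p [540.3  87.5  92.2] xang 112.4 zax [ 0.013 -0.012 -1.   ] F [ 3.4 -6.3 -4.6] q [ 0.02  0.38 -0.29  0.88 -0.01 -0.37] w 0.1
implied lever dir 20.85 joint 0.212 dist along 154.4 push F 7.1 face ang err 1.5
```

```bash
python3 -m handwheel '[{"turn":[0,0,0.3],"dp":[0.2,0,0],"claw":0},{"turn":[0,0,0.3],"dp":[0.15,0,0],"claw":0},{"turn":[0,0,0.3],"dp":[0.1,0,0],"claw":0},{"turn":[0,0,0],"dp":[0.1,0,0],"claw":0},{"turn":[0,0,0],"dp":[0.06,0,0],"claw":0},{"turn":[0,0,0],"dp":[0.06,0,0],"claw":0},{"turn":[0,0,0],"dp":[0.05,0,0],"claw":0},{"turn":[0,0,0],"dp":[0.05,0,0],"claw":0}]'
python3 -c "
from h import *
rep()"
```

```text
clock: 7.53
position: [533.7, 99.9, 92.6]
tcp_rot: [1.883, 2.47, -0.034]
force: [3.4, -12.5, -6.8]
grip_width: -0.0
t 7.53 p [533.7  99.9  92.6] xang 105.3 zax [ 0.015 -0.039 -0.999] F [  3.4 -12.5  -6.8] q [ 0.06  0.37 -0.3   0.88 -0.04 -0.21] w -0.0
implied lever dir 15.73 joint 0.301 dist along 154.7 push F 12.95 face ang err -0.4
```

```bash
python3 -m handwheel '[{"turn":[0,0,0],"dp":[0.06,0,0.05],"claw":0},{"turn":[0,0,0],"dp":[0.06,0,0],"claw":0},{"turn":[0,0,0],"dp":[0.06,0,0],"claw":0},{"turn":[0,0,0],"dp":[0.06,0,0],"claw":0},{"turn":[0,0,0],"dp":[0.06,0,0],"claw":0},{"turn":[0,0,0],"dp":[0.06,0,0],"claw":0},{"turn":[0,0,0],"dp":[0.06,0,0],"claw":0},{"turn":[0,0,0],"dp":[0.06,0,0],"claw":0}]'
python3 - <<'E'
from h import *
rep()
t=snap('side','side2'); s=snap('top','top2')
n,c,ax,L,w,P=rect(s,green(s),101,(230,190,295,255)); print('green',n,c,np.degrees(np.arctan2(ax[1],ax[0])),L,w)
a=cv2.resize(cv2.imread('pics/side2.png')[170:290,170:320],(600,480)); b=cv2.resize(cv2.imread('pics/top2.png')[150:260,180:300],(524,480)); cv2.imwrite('pics/c2.png',cv2.resize(np.hstack([a,b]),(800,342)))
E
```

```text
clock: 8.2
position: [533.8, 99.7, 92.6]
tcp_rot: [1.882, 2.437, -0.069]
force: [4.1, -15.6, -5.5]
grip_width: -0.1
t 8.2 p [533.8  99.7  92.6] xang 104.6 zax [ 0.022 -0.073 -0.997] F [  4.1 -15.6  -5.5] q [ 0.07  0.37 -0.3   0.88 -0.07 -0.18] w -0.1
implied lever dir 15.83 joint 0.3 dist along 154.7 push F 16.14 face ang err -1.2Traceback (most recent call last):
  File "<stdin>", line 4, in <module>
  File "h.py", line 15, in rect
    (c,wh,a)=cv2.minAreaRect(P); bp=cv2.boxPoints((c,wh,a)); e=[(bp[i]+bp[(i+1)%4])/2 for i in range(4)]
             ~~~~~~~~~~~~~~~^^^
cv2.error: OpenCV(4.12.0) /io/opencv/modules/imgproc/src/convhull.cpp:143: error: (-215:Assertion failed) total >= 0 && (depth == CV_32F || depth == CV_32S) in function 'convexHull'
```

```bash
python3 - <<'E'
import cv2
a=cv2.resize(cv2.imread('pics/side2.png')[170:290,170:320],(750,600)); cv2.imwrite('pics/c2.png',a)
E
```

```text
(no output)
```

View pics/c2.png

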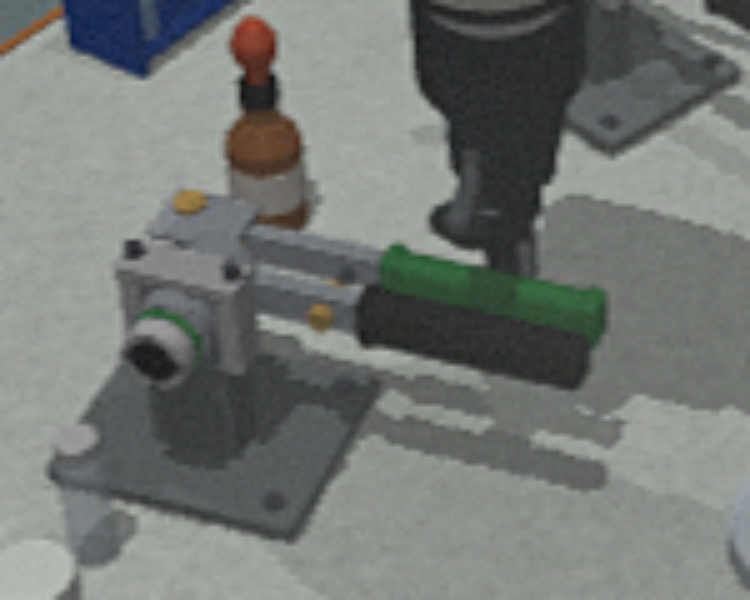

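The side view shows the green and black grips parallel, with the fingers only on the lever's outer side. The force rose from 13 to 16 N with no motion at 0.300 rad, so the lever is on its stop. Now I'll retreat fully, straightening the tilt on the way.

```bash
python3 -m handwheel '[{"turn":[0,0,0],"dp":[-0.3,0,0],"claw":0},{"turn":[0,0.1,-0.4],"dp":[-0.4,0,0],"claw":0},{"turn":[0,0.1,-0.4],"dp":[-0.4,0,0],"claw":0},{"turn":[0,0.1,-0.4],"dp":[-0.4,0.05,0],"claw":0},{"turn":[0,0.1,-0.4],"dp":[-0.4,0.05,0],"claw":0},{"turn":[0,0.1,-0.4],"dp":[-0.4,0.05,0],"claw":0},{"turn":[0,0,-0.4],"dp":[-0.1,0.05,0],"claw":0},{"turn":[0,0,0],"dp":[0,0,0],"claw":0}]'
python3 - <<'E'
from h import *
rep(); p=np.array([550.8,72.4])-14.5*u0
to([*p,90],123)
E
```

```text
clock: 8.97
position: [568.1, 30.1, 100.6]
tcp_rot: [1.521, 2.731, -0.022]
force: [0.1, 0.3, -0.6]
grip_width: -0.2
t 8.97 p [568.1  30.1 100.6] xang 121.8 zax [ 0.007 -0.02  -1.   ] F [ 0.1  0.3 -0.6] q [-0.08  0.41 -0.22  0.94 -0.02 -0.64] w -0.2
implied lever dir 43.39 joint -0.181 dist along 170.4 push F -0.21 face ang err -11.6
t 8.97 p [568.1  30.1 100.6] xang 121.8 zax [ 0.007 -0.02  -1.   ] F [ 0.1  0.3 -0.6] q [-0.08  0.41 -0.22  0.94 -0.02 -0.64] w -0.2
dp units [1.03 0.26 0.33] turnz units -0.18 tilt units [-0.04  0.17 -0.18]
```

```bash
python3 -m handwheel '[{"turn":[0,0.1,-0.1],"dp":[0,0.1,0.2],"claw":0},{"turn":[0,0.1,-0.1],"dp":[0,0.1,0.2],"claw":0},{"turn":[0,0,0],"dp":[0,0.1,0.1],"claw":0},{"turn":[0,0,0],"dp":[0,0,0],"claw":0},{"turn":[0,0,0],"dp":[0,0,0],"claw":0},{"turn":[0,0,0],"dp":[0,0,0],"claw":0},{"turn":[0,0,0],"dp":[0,0,0],"claw":0},{"turn":[0,0,0],"dp":[0,0,0],"claw":0}]'
python3 - <<'E'
from h import *
p=np.array([550.8,72.4])-14.5*u0
to([*p,90],123)
snap('side','side3')
for f in('side0','side3','side2'):
    t=np.load(f'pics/{f}.npy',allow_pickle=True).item(); h=cv2.cvtColor(t['color'],cv2.COLOR_RGB2HSV)
    m=((h[...,0]>45)&(h[...,0]<80)&(h[...,1]>100)&(h[...,2]>30)); m[:, :235]=0; m[:200]=0; m[250:]=0; m[:,305:]=0
    v,u=np.nonzero(m); print(f,len(u),u.min(),u.max(),v.min(),v.max(),u.mean(),v.mean())
a=cv2.resize(cv2.imread('pics/side3.png')[170:290,170:320],(750,600)); cv2.imwrite('pics/c3.png',a)
E
```

```text
clock: 9.63
position: [575.3, 37.2, 83.9]
tcp_rot: [-1.494, -2.754, 0.002]
force: [0.1, -0.2, -0.4]
grip_width: 0.1
t 9.63 p [575.3  37.2  83.9] xang 123.0 zax [-0.008  0.003 -1.   ] F [ 0.1 -0.2 -0.4] q [-0.08  0.44 -0.21  0.93  0.   -0.65] w 0.1
dp units [ 0.95 -0.05 -0.2 ] turnz units 0.0 tilt units [-0.04 -0.06  0.01]
side0 173 250 294 211 220 270.91907514450867 213.49132947976878
side3 198 250 294 211 220 270.67171717171715 213.8838383838384
side2 190 246 290 219 235 266.70526315789476 226.26842105263157
```

View pics/c3.png

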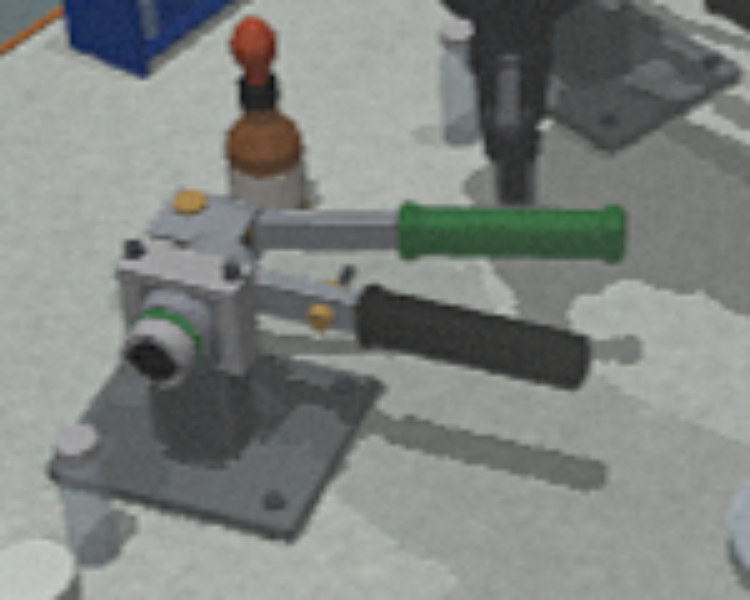

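The lever is fully open again: the grip's pixel extent (250–294, 211–220) is the same as at the start, and the fingers are clear of it. Starting the second push.

```bash
python3 -m handwheel '[{"turn":[0,0,0],"dp":[0.2,0,-0.1],"claw":0},{"turn":[0,0,0],"dp":[0.2,0,0],"claw":0},{"turn":[0,0,0],"dp":[0.2,0,0],"claw":0},{"turn":[0,0,0],"dp":[0.1,0,0],"claw":0},{"turn":[0,0,0],"dp":[0.1,0,0],"claw":0},{"turn":[0,0,0],"dp":[0.1,0,0],"claw":0},{"turn":[0,0,0.3],"dp":[0.2,0,0],"claw":0},{"turn":[0,0,0.3],"dp":[0.2,-0.05,0],"claw":0}]'
python3 -c "
from h import *
rep()"
```

```text
clock: 10.35
position: [551.9, 71.0, 88.4]
tcp_rot: [-1.597, -2.699, 0.004]
force: [5.9, -2.5, -2.3]
grip_width: 0.4
t 10.35 p [551.9  71.   88.4] xang 118.8 zax [-0.006  0.    -1.   ] F [ 5.9 -2.5 -2.3] q [-0.02  0.41 -0.26  0.91  0.   -0.52] w 0.4
implied lever dir 28.26 joint 0.083 dist along 153.5 push F 4.98 face ang err 0.5
```

```bash
python3 -m handwheel '[{"turn":[0,0,0.3],"dp":[0.2,0,0],"claw":0},{"turn":[0,0,0.3],"dp":[0.2,-0.05,0],"claw":0},{"turn":[0,0,0.3],"dp":[0.2,0,0],"claw":0},{"turn":[0,0,0.3],"dp":[0.2,-0.05,0],"claw":0},{"turn":[0,0,0.3],"dp":[0.15,0,0],"claw":0},{"turn":[0,0,0.2],"dp":[0.1,0,0],"claw":0},{"turn":[0,0,0],"dp":[0.1,0,0],"claw":0},{"turn":[0,0,0],"dp":[0.06,0,0],"claw":0}]'
python3 -c "
from h import *
rep()"
```

```text
clock: 11.02
position: [535.1, 99.7, 88.9]
tcp_rot: [1.883, 2.505, -0.02]
force: [2.5, -7.8, -1.4]
grip_width: -0.4
t 11.02 p [535.1  99.7  88.9] xang 106.1 zax [-0.002 -0.015 -1.   ] F [ 2.5 -7.8 -1.4] q [ 0.04  0.39 -0.29  0.9  -0.01 -0.24] w -0.4
implied lever dir 15.93 joint 0.298 dist along 153.5 push F 8.21 face ang err 0.2
```

```bash
python3 -m handwheel '[{"turn":[0,0.02,0],"dp":[0.06,0,0],"claw":0},{"turn":[0,0.02,0],"dp":[0.06,0,0],"claw":0},{"turn":[0,0.02,0],"dp":[0.06,0,0],"claw":0},{"turn":[0,0.02,0],"dp":[0.06,0,0],"claw":0},{"turn":[0,0.02,0],"dp":[0.06,0,0],"claw":0},{"turn":[0,0.02,0],"dp":[0.06,0,0],"claw":0},{"turn":[0,0.02,0],"dp":[0.06,0,0],"claw":0},{"turn":[0,0.02,0],"dp":[0.06,0,0],"claw":0}]'
python3 - <<'E'
from h import *
rep(); snap('side','side4'); snap('top','top4'); rep()
for f in('side2','side4'):
    t=np.load(f'pics/{f}.npy',allow_pickle=True).item(); h=cv2.cvtColor(t['color'],cv2.COLOR_RGB2HSV)
    m=((h[...,0]>45)&(h[...,0]<80)&(h[...,1]>100)&(h[...,2]>30)); m[:, :235]=0; m[:200]=0; m[250:]=0; m[:,305:]=0
    v,u=np.nonzero(m); print(f,len(u),u.min(),u.max(),v.min(),v.max(),u.mean(),v.mean())
a=cv2.imread('pics/side4.png')
cv2.imwrite('pics/c4.png',a)
E
```

```text
clock: 11.68
position: [534.7, 100.3, 89.1]
tcp_rot: [1.89, 2.487, -0.038]
force: [3.3, -15.3, -1.2]
grip_width: -0.4
t 11.68 p [534.7 100.3  89.1] xang 105.5 zax [-0.   -0.03 -1.  ] F [  3.3 -15.3  -1.2] q [ 0.05  0.39 -0.29  0.9  -0.03 -0.22] w -0.4
implied lever dir 15.67 joint 0.302 dist along 153.6 push F 15.65 face ang err -0.1
t 11.78 p [534.7 100.3  89.1] xang 105.5 zax [-0.   -0.03 -1.  ] F [  3.4 -15.4  -2.1] q [ 0.05  0.39 -0.29  0.9  -0.03 -0.22] w -0.2
implied lever dir 15.67 joint 0.302 dist along 153.6 push F 15.78 face ang err -0.1
side2 190 246 290 219 235 266.70526315789476 226.26842105263157
side4 195 246 290 219 236 266.4769230769231 226.16923076923078
```

View pics/c4.png

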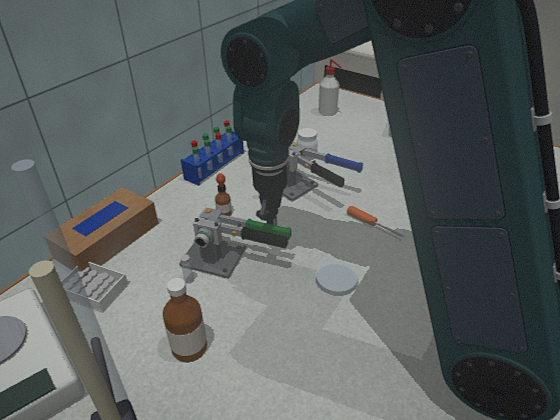

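The lever is held at its stop with a steady push of about 16 N, and the grips are parallel at px (246–290, 219–236). The other objects seen are where they were, so I'm handing in.

```bash
python3 -c "
from rig import manip
print(manip.hand_in())"
```

```text
the job is handed in; nothing more can be done
None
```

The green lever is on its stop for the second time, and the shut fingers are holding it there from outside, so you can gauge the gap now. In order, I pushed it in to the stop, let it spring fully open, then pushed it in again. The job was handed in at about 11.8 s.

- **First push:** the lever stopped at about 0.300 rad, worked out from the finger position. The force then rose from 13 to 16 N without the lever moving.
- **Release:** in the side view the green grip covered the same pixels as at the start, with the fingers well clear of it.
- **Second push:** the final reading was about 0.302 rad, with a steady 15.7 N push. The grip's pixels match the first stop within a pixel, and the side view at the first stop showed the two grips parallel.
- **Surroundings:** the blue crimper and the other objects visible in the last side view looked unmoved. I judged this by eye.

**Limits on these checks:**
- From above, the arm hid the lever at the stop, so the top camera could not confirm its angle there. That rests on the finger position, the force and the side view.
- The tool tilted about 4° under load on the first push and under 2° on the final hold.

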